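# Reload the tube mixer

### The arm

A 7-joint arm with a two-finger parallel gripper is mounted at the origin on the work surface. World frame = base frame: x ahead of the robot, y to its left, z up, the work surface at z = 0. Lengths are in m, angles in rad, forces in N, time in s.
With the tool pointing down it reaches from about 0.425 to 0.825 m from the base axis. Payload 3.6 kg.
Tool frame: the origin (TCP) lies where the fingers leave the gripper's body, on its centre line; the fingertips stand 73 mm ahead of it and the grasp point (between the pads) lies 54 mm ahead of it; z points along the fingers, y is the line along which they close (so a half turn about z gives the same grasp; the last joint's range is limited). The gripper opens to 85 mm and grips with 20 to 120 N. Pads are 22 mm wide; open, the fingers measure 114 mm over their backs; the gripper's body (76 mm by 85 mm) begins 54 mm behind the grasp point. The pads swing forward as they close: fully open they stand 13 mm farther back than shut.
Start: joints at [-1.163, 0.615, -0.013, 1.423, 0.008, 1.103, -0.04], TCP at [0.274, 0.59, 0.304] pointing down, gripper open.
Joint ranges: [-3.12, 3.12], [-0.3, 2.06], [-1.34, 1.32], [0.26, 2.42], [-1.36, 4.5], [0.01, 1.98], [-2.84, 2.84]. Speed limits (rad/s): [2.79, 2.79, 3.14, 3.14, 3.14, 3.14, 3.14].

### API

Orientations are given as a unit quaternion [x, y, z, w].
In Python, from station import arm, snapshot, camera_info, ticket gives the robot as it stands. Calls block until the motion is done:
- arm.movep(position, orientation): joint-space move of the TCP to a pose.
- arm.line_to(position, velocity=0.15, ori=None): straight line of the TCP; ori=None keeps the orientation; velocity is the mean speed in m/s.
- arm.move_j(angles): joint-space move.
- arm.move_gripper(opening, effort=None): opening from 0.0 (shut) to 1.0 (fully open); effort is the grip in N (None keeps the last); returns when the fingers have stopped.
- arm.pause(seconds).
- arm.ik(position, orientation): joint angles nearest the present ones, or None.
- snapshot(name): name is "side" or "top"; returns the picture (384x512x3 uint8, blue, green, red); there is no depth.
- camera_info(name): a dict with "fx", "fy", "cx", "cy" (pixels), "R" (3x3) and "t" (3): a world point X has camera coordinates R X + t. Camera axes: x right, y down, z forward; pixel columns grow to the right and rows downward; lengths in m; the calibration is good to about 2 mm. A picture is of the moment at which its call begins. camera_info takes no time and is no camera call.
A pose or a line that the arm cannot do raises arm.MotionError and nothing moves.
- ticket.finish_job(): hands the job in; it is judged then, once.
Readings, each from a call of its own:
- arm.read_time(): time.
- arm.read_joint_positions(): joint angles.
- arm.read_dq(): joint speeds.
- arm.read_effort(): joint torques, N m.
- arm.read_tool_pos(): TCP position.
- arm.read_eef_rot(): TCP orientation.
- arm.read_ft_force(): force on the tool from outside, world axes, zero at the start.
- arm.read_wrist_torque(): the same for the moment, N m.
- arm.read_opening(): opening from 0.0 (shut) to 1.0 (fully open).
- arm.read_finger_force(): force on a finger pad.
Only numpy, scipy, OpenCV 4.12 (cv2) and the standard library are available. Lean on these libraries where they do the work, as an engineer would, in place of code of your own. Each camera call takes 0.05 s, during which the arm holds its last target. There are 200 camera calls.

### The job

Switch the running tube mixer off with its red lever (fully over towards the robot), then pull its tray fully out from under its clear hood, take the used orange-capped tubes out of the clips and lay them in the green discard tray. Then press every blue-capped tube from the bench down into a clip place of its own until the springs snap around it, level and centred with its cap towards the tray's handle, slide the tray fully home under the hood and switch the mixer on again with the lever fully over. Leave the marker pen and the grey vial box where they are.

Things in the scene. Friction and masses are not known exactly. Their poses are not given: they have to be found in the camera images.
- new1: fresh sample tube with a blue cap, of plastic, round, 20 mm in diameter and 120 mm long, 35 g; pale blue, lying on the bench at the start; some are absent. Origin on the tube's axis at mid-length (10 mm above the bench when lying). Its x axis runs along the tube from the cap to the closed end; the cap is a flat block (32 mm wide along y, 20 mm thick along z, so the tube does not roll) and fills the last 18 mm at the -x end. Grip it across the middle
- new1_cap (a point): the middle of that tube's cap, on the tube's axis, 51 mm from the tube's middle
- new2: fresh sample tube with a blue cap, of plastic, round, 20 mm in diameter and 120 mm long, 35 g; pale blue, lying on the bench at the start; some are absent. Origin on the tube's axis at mid-length (10 mm above the bench when lying). Its x axis runs along the tube from the cap to the closed end; the cap is a flat block (32 mm wide along y, 20 mm thick along z, so the tube does not roll) and fills the last 18 mm at the -x end. Grip it across the middle
- new2_cap (a point): the middle of that tube's cap, on the tube's axis, 51 mm from the tube's middle
- new3: fresh sample tube with a blue cap, of plastic, round, 20 mm in diameter and 120 mm long, 35 g; pale blue, lying on the bench at the start; some are absent. Origin on the tube's axis at mid-length (10 mm above the bench when lying). Its x axis runs along the tube from the cap to the closed end; the cap is a flat block (32 mm wide along y, 20 mm thick along z, so the tube does not roll) and fills the last 18 mm at the -x end. Grip it across the middle
- new3_cap (a point): the middle of that tube's cap, on the tube's axis, 51 mm from the tube's middle
- new4: fresh sample tube with a blue cap, of plastic, round, 20 mm in diameter and 120 mm long, 35 g; pale blue, lying on the bench at the start; some are absent. Origin on the tube's axis at mid-length (10 mm above the bench when lying). Its x axis runs along the tube from the cap to the closed end; the cap is a flat block (32 mm wide along y, 20 mm thick along z, so the tube does not roll) and fills the last 18 mm at the -x end. Grip it across the middle
- new4_cap (a point): the middle of that tube's cap, on the tube's axis, 51 mm from the tube's middle
- used1: used tube with an orange cap, of plastic, round, 20 mm in diameter and 120 mm long, 35 g; beige; same shape, origin and axes as the fresh ones. If present it starts snapped in the tray's clip 1; about 12 N straight up pulls it out
- used2: used tube with an orange cap, of plastic, round, 20 mm in diameter and 120 mm long, 35 g; beige; same shape, origin and axes as the fresh ones. If present it starts snapped in the tray's clip 2; about 12 N straight up pulls it out
- used3: used tube with an orange cap, of plastic, round, 20 mm in diameter and 120 mm long, 35 g; beige; same shape, origin and axes as the fresh ones. If present it starts snapped in the tray's clip 3; about 12 N straight up pulls it out
- used4: used tube with an orange cap, of plastic, round, 20 mm in diameter and 120 mm long, 35 g; beige; same shape, origin and axes as the fresh ones. If present it starts snapped in the tray's clip 4; about 12 N straight up pulls it out
- tray (a joint): how far the mixer's sliding tray is pulled out, m: 0 fully home under the hood, 0.135 fully out at its stop (towards the robot, along the clips' -x). It stays where it is left; sliding it takes about 5 N
- run (a joint): the mixer's run lever, rad: 1.0 leaning away from the handle side (+x of the mixer): running; 0 leaning the other way (-x, towards the robot): off. It stays where it is left and turns under about 1.5 N at its ball
- run_tip (a point): centre of the red ball (26 mm in diameter) at the end of the run lever, a 10 mm rod standing at the mixer's left (+y) side; this point is 60 mm from the pivot (its axis along the mixer's y, 22 mm above the bench), about 75 mm above the bench at either end of the swing and 82 mm midway. The block under it is 25 mm high, 70 by 50 mm
- handle (a point): point on the tray's black upright round handle post (20 mm in diameter, its top 15 mm above this point, the tray's deck 38 mm below it); it stands at the middle of the tray's front, 85 mm in front (-x) of the line of clip middles, and moves with the tray
- mixer: white tube mixer, fixed; origin under its base, x away from the handle, z up. A clear fixed hood spans it 5 mm behind (-x) to 137 mm ahead (+x) of the origin; hood underside 63.5 mm, top 67.5 mm above the bench; a seated tube's top is at 54 mm. Clip middles at tray home: x = 60 mm. Its drive housing behind (x 143 to 233 mm) is 85 mm high, 250 mm wide
- clip1 (a point): clip place 1 of 4 on the tray: where the middle of a fully seated tube's axis lies. x along the tube, pointing away from the handle; z up; moves with the tray. Two pairs of sprung steel fingers hold a tube, 26 to 38 mm to either side of the middle along x; the 52 mm between are free for a gripper. Finger tops about 16 mm above this point, the deck 22 mm below it
- clip2 (a point): clip place 2, like place 1; the places are 55 mm apart along y. The fingers' lips stand 15 mm apart and spread for a 20 mm tube pressed straight down with 11 to 15 N until it snaps in; a tube merely laid on the lips lies about 16 mm too high and would strike the hood
- clip3 (a point): clip place 3, like places 1 and 2
- clip4 (a point): clip place 4, like places 1 and 2
- discard: green open discard tray, 180 mm square, 30 mm high, walls and floor about 4 to 5 mm thick; origin at the middle of its underside; heavy enough (0.9 kg) to stay put
- marker: bystander: black marker pen, 130 mm long, lying on the bench; origin under its middle, x along it
- stripbox: bystander: grey box with black lid for eight small vials, 136 by 46 by 50 mm; origin under its middle
Mind the look-alikes: they are no part of the job. Leave any yellow look-alike of the new1 alone. Leave any purple look-alike of the new2 alone.

How it is judged:
On the way, in this order (a step that is already met when the one before it is completed fails the run):
1. the run lever is switched off, before the tray is pulled out (value of joint run below 0.15 rad and value of joint tray below 0.03 m), for 0.2 s.
2. the tray is pulled fully out (within 8 mm of its stop) (value of joint tray above 0.127 m), for 0.2 s.
3. all used tubes lie in the discard tray and all fresh tubes are snapped into clip places, before the tray goes home (((x of new1 in the frame of clip1 between -0.008 and 0.008 m and y of new1 in the frame of clip1 between -0.004 and 0.004 m and z of new1 in the frame of clip1 between -0.003 and 0.003 m and x of new1_cap in the frame of clip1 below -0.03 m and z of new1_cap in the frame of clip1 between -0.004 and 0.004 m) or (x of new1 in the frame of clip2 between -0.008 and 0.008 m and y of new1 in the frame of clip2 between -0.004 and 0.004 m and z of new1 in the frame of clip2 between -0.003 and 0.003 m and x of new1_cap in the frame of clip2 below -0.03 m and z of new1_cap in the frame of clip2 between -0.004 and 0.004 m) or (x of new1 in the frame of clip3 between -0.008 and 0.008 m and y of new1 in the frame of clip3 between -0.004 and 0.004 m and z of new1 in the frame of clip3 between -0.003 and 0.003 m and x of new1_cap in the frame of clip3 below -0.03 m and z of new1_cap in the frame of clip3 between -0.004 and 0.004 m) or (x of new1 in the frame of clip4 between -0.008 and 0.008 m and y of new1 in the frame of clip4 between -0.004 and 0.004 m and z of new1 in the frame of clip4 between -0.003 and 0.003 m and x of new1_cap in the frame of clip4 below -0.03 m and z of new1_cap in the frame of clip4 between -0.004 and 0.004 m)) and ((x of new2 in the frame of clip1 between -0.008 and 0.008 m and y of new2 in the frame of clip1 between -0.004 and 0.004 m and z of new2 in the frame of clip1 between -0.003 and 0.003 m and x of new2_cap in the frame of clip1 below -0.03 m and z of new2_cap in the frame of clip1 between -0.004 and 0.004 m) or (x of new2 in the frame of clip2 between -0.008 and 0.008 m and y of new2 in the frame of clip2 between -0.004 and 0.004 m and z of new2 in the frame of clip2 between -0.003 and 0.003 m and x of new2_cap in the frame of clip2 below -0.03 m and z of new2_cap in the frame of clip2 between -0.004 and 0.004 m) or (x of new2 in the frame of clip3 between -0.008 and 0.008 m and y of new2 in the frame of clip3 between -0.004 and 0.004 m and z of new2 in the frame of clip3 between -0.003 and 0.003 m and x of new2_cap in the frame of clip3 below -0.03 m and z of new2_cap in the frame of clip3 between -0.004 and 0.004 m) or (x of new2 in the frame of clip4 between -0.008 and 0.008 m and y of new2 in the frame of clip4 between -0.004 and 0.004 m and z of new2 in the frame of clip4 between -0.003 and 0.003 m and x of new2_cap in the frame of clip4 below -0.03 m and z of new2_cap in the frame of clip4 between -0.004 and 0.004 m)) and ((x of new3 in the frame of clip1 between -0.008 and 0.008 m and y of new3 in the frame of clip1 between -0.004 and 0.004 m and z of new3 in the frame of clip1 between -0.003 and 0.003 m and x of new3_cap in the frame of clip1 below -0.03 m and z of new3_cap in the frame of clip1 between -0.004 and 0.004 m) or (x of new3 in the frame of clip2 between -0.008 and 0.008 m and y of new3 in the frame of clip2 between -0.004 and 0.004 m and z of new3 in the frame of clip2 between -0.003 and 0.003 m and x of new3_cap in the frame of clip2 below -0.03 m and z of new3_cap in the frame of clip2 between -0.004 and 0.004 m) or (x of new3 in the frame of clip3 between -0.008 and 0.008 m and y of new3 in the frame of clip3 between -0.004 and 0.004 m and z of new3 in the frame of clip3 between -0.003 and 0.003 m and x of new3_cap in the frame of clip3 below -0.03 m and z of new3_cap in the frame of clip3 between -0.004 and 0.004 m) or (x of new3 in the frame of clip4 between -0.008 and 0.008 m and y of new3 in the frame of clip4 between -0.004 and 0.004 m and z of new3 in the frame of clip4 between -0.003 and 0.003 m and x of new3_cap in the frame of clip4 below -0.03 m and z of new3_cap in the frame of clip4 between -0.004 and 0.004 m)) and ((x of new4 in the frame of clip1 between -0.008 and 0.008 m and y of new4 in the frame of clip1 between -0.004 and 0.004 m and z of new4 in the frame of clip1 between -0.003 and 0.003 m and x of new4_cap in the frame of clip1 below -0.03 m and z of new4_cap in the frame of clip1 between -0.004 and 0.004 m) or (x of new4 in the frame of clip2 between -0.008 and 0.008 m and y of new4 in the frame of clip2 between -0.004 and 0.004 m and z of new4 in the frame of clip2 between -0.003 and 0.003 m and x of new4_cap in the frame of clip2 below -0.03 m and z of new4_cap in the frame of clip2 between -0.004 and 0.004 m) or (x of new4 in the frame of clip3 between -0.008 and 0.008 m and y of new4 in the frame of clip3 between -0.004 and 0.004 m and z of new4 in the frame of clip3 between -0.003 and 0.003 m and x of new4_cap in the frame of clip3 below -0.03 m and z of new4_cap in the frame of clip3 between -0.004 and 0.004 m) or (x of new4 in the frame of clip4 between -0.008 and 0.008 m and y of new4 in the frame of clip4 between -0.004 and 0.004 m and z of new4 in the frame of clip4 between -0.003 and 0.003 m and x of new4_cap in the frame of clip4 below -0.03 m and z of new4_cap in the frame of clip4 between -0.004 and 0.004 m)) and x of used1 in the frame of discard between -0.08 and 0.08 m and y of used1 in the frame of discard between -0.081 and 0.081 m and z of used1 in the frame of discard between 0.005 and 0.038 m and linear speed of each of used1, used2, used3, used4 below 0.03 m/s and x of used2 in the frame of discard between -0.08 and 0.08 m and y of used2 in the frame of discard between -0.081 and 0.081 m and z of used2 in the frame of discard between 0.005 and 0.038 m and x of used3 in the frame of discard between -0.08 and 0.08 m and y of used3 in the frame of discard between -0.081 and 0.081 m and z of used3 in the frame of discard between 0.005 and 0.038 m and x of used4 in the frame of discard between -0.08 and 0.08 m and y of used4 in the frame of discard between -0.081 and 0.081 m and z of used4 in the frame of discard between 0.005 and 0.038 m and value of joint tray above 0.05 m), for 0.2 s.
4. the tray is slid fully home (within 6 mm) (value of joint tray below 0.006 m and value of joint run below 0.3 rad), for 0.2 s.
5. the run lever is switched on (value of joint run above 0.85 rad), for 0.2 s.
At the end, for the whole second after the job is handed in: The lever is on (above 0.85 rad), the tray home within 6 mm. Every fresh tube present sits in a clip place: middle within 8 mm along, 4 mm across, 3 mm in height, level, cap towards the handle. Every used tube lies at rest in the discard tray (((x of new1 in the frame of clip1 between -0.008 and 0.008 m and y of new1 in the frame of clip1 between -0.004 and 0.004 m and z of new1 in the frame of clip1 between -0.003 and 0.003 m and x of new1_cap in the frame of clip1 below -0.03 m and z of new1_cap in the frame of clip1 between -0.004 and 0.004 m) or (x of new1 in the frame of clip2 between -0.008 and 0.008 m and y of new1 in the frame of clip2 between -0.004 and 0.004 m and z of new1 in the frame of clip2 between -0.003 and 0.003 m and x of new1_cap in the frame of clip2 below -0.03 m and z of new1_cap in the frame of clip2 between -0.004 and 0.004 m) or (x of new1 in the frame of clip3 between -0.008 and 0.008 m and y of new1 in the frame of clip3 between -0.004 and 0.004 m and z of new1 in the frame of clip3 between -0.003 and 0.003 m and x of new1_cap in the frame of clip3 below -0.03 m and z of new1_cap in the frame of clip3 between -0.004 and 0.004 m) or (x of new1 in the frame of clip4 between -0.008 and 0.008 m and y of new1 in the frame of clip4 between -0.004 and 0.004 m and z of new1 in the frame of clip4 between -0.003 and 0.003 m and x of new1_cap in the frame of clip4 below -0.03 m and z of new1_cap in the frame of clip4 between -0.004 and 0.004 m)) and ((x of new2 in the frame of clip1 between -0.008 and 0.008 m and y of new2 in the frame of clip1 between -0.004 and 0.004 m and z of new2 in the frame of clip1 between -0.003 and 0.003 m and x of new2_cap in the frame of clip1 below -0.03 m and z of new2_cap in the frame of clip1 between -0.004 and 0.004 m) or (x of new2 in the frame of clip2 between -0.008 and 0.008 m and y of new2 in the frame of clip2 between -0.004 and 0.004 m and z of new2 in the frame of clip2 between -0.003 and 0.003 m and x of new2_cap in the frame of clip2 below -0.03 m and z of new2_cap in the frame of clip2 between -0.004 and 0.004 m) or (x of new2 in the frame of clip3 between -0.008 and 0.008 m and y of new2 in the frame of clip3 between -0.004 and 0.004 m and z of new2 in the frame of clip3 between -0.003 and 0.003 m and x of new2_cap in the frame of clip3 below -0.03 m and z of new2_cap in the frame of clip3 between -0.004 and 0.004 m) or (x of new2 in the frame of clip4 between -0.008 and 0.008 m and y of new2 in the frame of clip4 between -0.004 and 0.004 m and z of new2 in the frame of clip4 between -0.003 and 0.003 m and x of new2_cap in the frame of clip4 below -0.03 m and z of new2_cap in the frame of clip4 between -0.004 and 0.004 m)) and ((x of new3 in the frame of clip1 between -0.008 and 0.008 m and y of new3 in the frame of clip1 between -0.004 and 0.004 m and z of new3 in the frame of clip1 between -0.003 and 0.003 m and x of new3_cap in the frame of clip1 below -0.03 m and z of new3_cap in the frame of clip1 between -0.004 and 0.004 m) or (x of new3 in the frame of clip2 between -0.008 and 0.008 m and y of new3 in the frame of clip2 between -0.004 and 0.004 m and z of new3 in the frame of clip2 between -0.003 and 0.003 m and x of new3_cap in the frame of clip2 below -0.03 m and z of new3_cap in the frame of clip2 between -0.004 and 0.004 m) or (x of new3 in the frame of clip3 between -0.008 and 0.008 m and y of new3 in the frame of clip3 between -0.004 and 0.004 m and z of new3 in the frame of clip3 between -0.003 and 0.003 m and x of new3_cap in the frame of clip3 below -0.03 m and z of new3_cap in the frame of clip3 between -0.004 and 0.004 m) or (x of new3 in the frame of clip4 between -0.008 and 0.008 m and y of new3 in the frame of clip4 between -0.004 and 0.004 m and z of new3 in the frame of clip4 between -0.003 and 0.003 m and x of new3_cap in the frame of clip4 below -0.03 m and z of new3_cap in the frame of clip4 between -0.004 and 0.004 m)) and ((x of new4 in the frame of clip1 between -0.008 and 0.008 m and y of new4 in the frame of clip1 between -0.004 and 0.004 m and z of new4 in the frame of clip1 between -0.003 and 0.003 m and x of new4_cap in the frame of clip1 below -0.03 m and z of new4_cap in the frame of clip1 between -0.004 and 0.004 m) or (x of new4 in the frame of clip2 between -0.008 and 0.008 m and y of new4 in the frame of clip2 between -0.004 and 0.004 m and z of new4 in the frame of clip2 between -0.003 and 0.003 m and x of new4_cap in the frame of clip2 below -0.03 m and z of new4_cap in the frame of clip2 between -0.004 and 0.004 m) or (x of new4 in the frame of clip3 between -0.008 and 0.008 m and y of new4 in the frame of clip3 between -0.004 and 0.004 m and z of new4 in the frame of clip3 between -0.003 and 0.003 m and x of new4_cap in the frame of clip3 below -0.03 m and z of new4_cap in the frame of clip3 between -0.004 and 0.004 m) or (x of new4 in the frame of clip4 between -0.008 and 0.008 m and y of new4 in the frame of clip4 between -0.004 and 0.004 m and z of new4 in the frame of clip4 between -0.003 and 0.003 m and x of new4_cap in the frame of clip4 below -0.03 m and z of new4_cap in the frame of clip4 between -0.004 and 0.004 m)) and x of used1 in the frame of discard between -0.08 and 0.08 m and y of used1 in the frame of discard between -0.081 and 0.081 m and z of used1 in the frame of discard between 0.005 and 0.038 m and linear speed of each of used1, used2, used3, used4 below 0.03 m/s and x of used2 in the frame of discard between -0.08 and 0.08 m and y of used2 in the frame of discard between -0.081 and 0.081 m and z of used2 in the frame of discard between 0.005 and 0.038 m and x of used3 in the frame of discard between -0.08 and 0.08 m and y of used3 in the frame of discard between -0.081 and 0.081 m and z of used3 in the frame of discard between 0.005 and 0.038 m and x of used4 in the frame of discard between -0.08 and 0.08 m and y of used4 in the frame of discard between -0.081 and 0.081 m and z of used4 in the frame of discard between 0.005 and 0.038 m and value of joint run above 0.85 rad and value of joint tray below 0.006 m); the robot touches nothing.
It fails at once if the marker is pushed more than 40 mm (distance of marker from where it was at the start of the episode above 0.04 m).
It fails at once if the stripbox is pushed more than 40 mm (distance of stripbox from where it was at the start of the episode above 0.04 m).
Of used1, used2, used3, used4 only 2 to 3 are there at a start; the rules pass over those that are not, and their reading is None.
Of new1, new2, new3, new4 only 3 to 4 are there at a start; the rules pass over those that are not, and their reading is None.
At some moment in a run one of new1, new2, new3, new4 may be knocked a few centimetres aside while the robot is not near it.
Once in a run the grip may slacken for a moment while it holds something.
It also fails if it takes over 210 s, if anything falls off the work surface, if the arm or the gripper's body presses on something with over 40 N, if the wrist force passes 120 N, or if a joint passes its speed limit or range.

## Working session

There is one attempt and no reset: what is moved stays moved. The work goes in short steps, each a Python script; the robot and the scene stay as the last script left them, time stands still between calls to the robot, and variables do not carry over. Pictures are saved under pics/ and viewed, at most 14 in all, crops included, and the job is handed in when it is done.

```bash
ls; mkdir -p pics; python3 - <<'E'
from station import arm,snapshot,camera_info
import cv2,numpy as np
for n in("top","side"):
    cv2.imwrite(f"pics/{n}0.png",cv2.resize(snapshot(n),(800,600),interpolation=cv2.INTER_CUBIC)); c=camera_info(n)
    R=np.array(c["R"]);print(n,c["fx"],c["cx"],c["cy"],-R.T@np.array(c["t"]),R.round(3).tolist())
print(arm.read_tool_pos(),arm.read_eef_rot(),arm.read_time())
E
```

```text
pics
top 423.51709716395334 254.57078149588745 184.7900032205332 [0.46164931 0.01330425 1.30986802] [[0.027, -1.0, 0.004], [-0.998, -0.028, -0.051], [0.051, -0.003, -0.999]]
side 472.1258964711836 243.11400799458016 192.70018164627086 [-0.16654236  0.67865504  0.7321422 ] [[-0.695, -0.719, -0.007], [-0.407, 0.401, -0.821], [0.593, -0.568, -0.571]]
[0.27357506 0.58904564 0.30283497] [ 2.15659898e-01  9.76467810e-01 -1.16810541e-03 -2.44488401e-04] 0.1
```

View pics/top0.png

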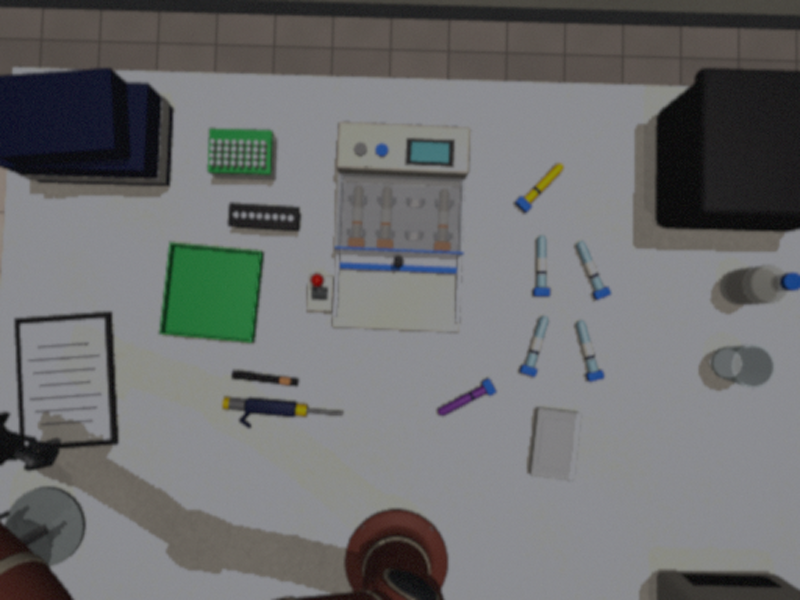

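View pics/side0.png

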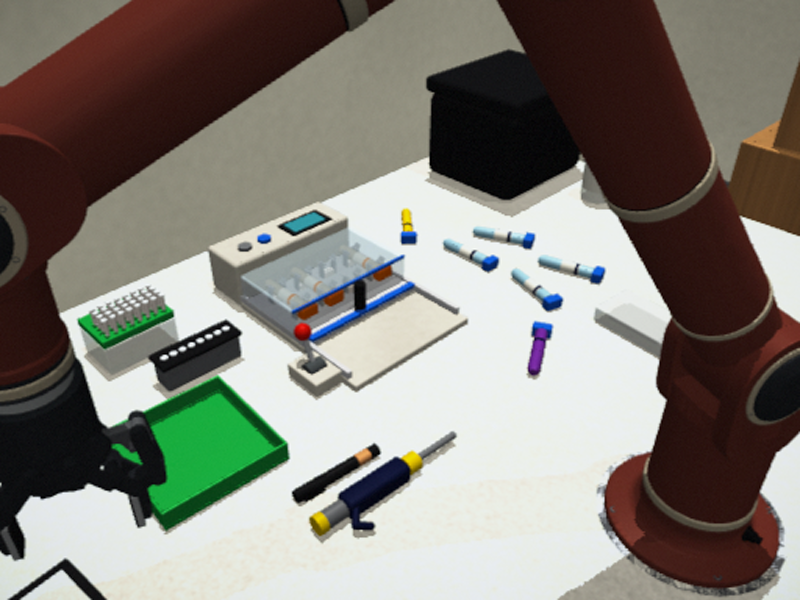

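The top view shows four blue-capped tubes, with caps near (541,292), (601,293), (528,370) and (595,375). Orange caps sit at (356,240), (385,240) and (442,242), so the third place is empty. The handle is at (397,262), the lever ball at (317,280) and the discard tray around (212,292). The side view confirms this, with the ball at (303,331) and the post at (360,295).

```bash
cat > h.py <<'E'
from station import arm,snapshot,camera_info,ticket
import cv2,numpy as np
def hsv(n): 
    im=snapshot(n); return im,cv2.cvtColor(cv2.GaussianBlur(im,(3,3),0),cv2.COLOR_BGR2HSV)
def ray(n,p):
    c=camera_info(n);R=np.array(c["R"]);o=-R.T@np.array(c["t"])
    d=R.T@np.array([(p[0]-c["cx"])/c["fx"],(p[1]-c["cy"])/c["fy"],1]);return o,d
def plane(n,p,z): o,d=ray(n,p);return o+d*(z-o[2])/d[2]
def tri(pt,ps):
    (o1,d1),(o2,d2)=ray("top",pt),ray("side",ps)
    s=np.linalg.lstsq(np.c_[d1,-d2],o2-o1,rcond=None)[0]
    a,b=o1+d1*s[0],o2+d2*s[1];return (a+b)/2,np.linalg.norm(a-b)
def blobs(m,amin=15):
    n,l,s,c=cv2.connectedComponentsWithStats(m.astype(np.uint8));return [(c[i],s[i,4],l==i) for i in range(1,n) if s[i,4]>=amin]
def rng(h,lo,hi): return cv2.inRange(h,np.array(lo),np.array(hi))>0
def news(n="top",h=None):
    "fresh tubes: list of (mid xyz, yaw of x axis cap->end) from pale-blue bodies and blue caps on the bench"
    if h is None: h=hsv(n)[1]
    caps=blobs(rng(h,(100,150,60),(125,255,255)),20); bod=rng(h,(85,35,80),(112,140,255)); bod=blobs(bod,25)
    return caps,bod
def q(a): return np.array([np.cos(a/2),np.sin(a/2),0,0])
E
python3 - <<'E'
from h import *
for n in("top","side"):
    im,h=hsv(n); cv2.imwrite(f"pics/raw_{n}.png",im)
    for nm,lo,hi in(("red",(0,190,90),(4,255,255)),("orange",(5,110,60),(18,255,255)),("blue",(100,150,60),(125,255,255)),("pale",(85,30,80),(112,140,255)),("green",(50,120,50),(75,255,255)),("black",(0,0,0),(180,255,45))):
        for c,a,m in blobs(rng(h,lo,hi)):
            if a<3500: 
                r=cv2.minAreaRect(np.argwhere(m)[:,::-1].astype(np.float32))
                print(n,nm,c.round(1),a,np.round(r[1],1),round(r[2]),plane(n,c,.01).round(3) if n=="top" else "")
E
```

```text
top red [202.6 179.2] 27 [4.9 4.9] 45 [0.541 0.17  0.01 ]
top orange [181.8 243.3] 24 [3. 7.] 90 [0.343 0.227 0.01 ]
top orange [252.9 336. ] 25 [7.2 4.4] 37 [0.071 0.003 0.01 ]
top orange [268.6 339.7] 41 [12.  8.] 37 [ 0.061 -0.045  0.01 ]
top orange [233.  341.9] 49 [ 5.4 14.3] 63 [0.052 0.062 0.01 ]
top orange [276.4 345.7] 37 [8.2 9.3] 68 [ 0.044 -0.069  0.01 ]
top orange [278.6 353.4] 16 [4.9 4.2] 45 [ 0.021 -0.076  0.01 ]
top orange [276.2 361.4] 21 [12.3  3. ] 81 [-0.003 -0.07   0.01 ]
top orange [253.7 381.5] 19 [7.2 3.6] 27 [-0.063 -0.004  0.01 ]
top blue [244.   95.5] 26 [5. 4.] 90 [0.805 0.05  0.01 ]
top blue [334.5 130.4] 37 [7.1 4.2] 45 [ 0.703 -0.233  0.01 ]
top blue [254.6 171.2] 132 [71.1  2.2] 2 [0.57  0.011 0.01 ]
top blue [506.2 180. ] 90 [ 8. 10.] 90 [ 0.564 -0.765  0.01 ]
top blue [346.2 186.4] 35 [4. 8.] 90 [ 0.531 -0.272  0.01 ]
top blue [384.8 187.2] 34 [3.8 8.5] 72 [ 0.531 -0.391  0.01 ]
top blue [337.9 236.6] 35 [8.5 3.8] 18 [ 0.376 -0.249  0.01 ]
top blue [380.4 240.1] 34 [3.5 9. ] 79 [ 0.369 -0.379  0.01 ]
top blue [312.3 247.3] 34 [8. 4.] 63 [ 0.342 -0.1
[... 3872 characters left out ...]
.6] 27 
side black [240.3   2.7] 79 [ 8. 14.] 90 
side black [426.5  76.8] 17 [2.9 5.8] 14 
side black [ 45.9 131.1] 15 [2.7 6.7] 63 
side black [439.  175.5] 3110 [93.4 45.7] 66 
side black [  3.2 156. ] 240 [36.  8.] 90 
side black [ 18.7 206.9] 2517 [94. 43.] 90 
side black [229.8 188.5] 111 [17.  6.] 90 
side black [123.5 224.8] 644 [20.1 57.7] 63 
side black [114.  244.3] 17 [2.  8.5] 68 
side black [239.3 288.3] 22 [5. 4.] 90 
side black [207.2 307.5] 329 [ 8.6 45.8] 58 
side black [242.  315.1] 327 [11.9 48.1] 55 
side black [444.3 335.4] 497 [84.1 20.8] 20 
side black [232.1 336.6] 28 [10.   2.5] 7 
side black [  1.8 348.8] 40 [12.1  4.2] 66 
side black [ 42.5 372.1] 258 [24. 57.] 90
```

```bash
python3 - <<'E'
from h import *
b=tri((202.6,179.2),(193,211.6));print("ball",b)
print("handle top",tri((254,168),(229.8,181)), plane("top",(254,168),.075), plane("side",(229.8,181),.075))
im,h=hsv("top")
c,a,m=[x for x in blobs(rng(h,(100,150,60),(125,255,255)),100) if x[1]>100 and x[0][0]<300][0]
P=np.array([plane("top",p[::-1],.027)[:2] for p in np.argwhere(m)])
vx,vy,x0,y0=cv2.fitLine(P.astype(np.float32),cv2.DIST_HUBER,0,.01,.01).ravel();print("stripe yaw of +y minus 90:",np.degrees(np.arctan2(vy,vx))-90, x0,y0,P[:,1].min(),P[:,1].max())
hm=rng(h,(0,0,0),(180,255,70)); 
for c,a,mm in blobs(hm,8):
    if 225<c[0]<285 and 150<c[1]<185: print(c,a)
g=max(blobs(rng(h,(50,120,50),(75,255,255))),key=lambda t:t[1]);r=cv2.minAreaRect(np.argwhere(g[2])[:,::-1].astype(np.float32));print("discard",plane("top",r[0],.03),r)
yaw=np.deg2rad(0)
for p in([.435,0,.114],[.57,0,.114],[.435,-.26,.0745],[.6,-.37,.0745],list(b[0][:2])+[.13],[.5,.376,.1]):
    for d in(0,np.pi): print(p,d,arm.ik(p,q(d)))
E
```

```text
ball (array([0.53735914, 0.16288782, 0.07836297]), np.float64(0.002706580892867321))
handle top (array([0.57441094, 0.01405206, 0.07620795]), np.float64(0.0025538448161912908)) [0.57362471 0.0131383  0.075     ] [0.57675673 0.01366188 0.075     ]
stripe yaw of +y minus 90: -0.92533875 0.56881404 0.035668585 -0.09662441145655905 0.11932891238349694
[254.35483871 167.12903226] 31
discard [0.51010256 0.37039881 0.03      ] ((135.19802856445312, 187.01980590820312), (58.90620422363281, 57.314144134521484), 5.710593223571777)
[0.435, 0, 0.114] 0 [-0.2878817   0.6523879   0.35137766  2.21625488 -0.62129875  0.36716473
 -0.98618193]
[0.435, 0, 0.114] 3.141592653589793 [ 0.01468255  0.62535808 -0.09429323  2.20731732  0.17845168  0.31572314
  1.33914866]
[0.57, 0, 0.114] 0 [-0.40536549  0.82553735  0.60939373  1.85063831 -0.71411351  0.6974338
 -0.9476661 ]
[0.57, 0, 0.114] 3.141592653589793 [ 0.02708257  0.74151808 -0.10383584  1.83651979  0.13007633  0.57009191
  1.41149537]
[0.435, -0.26, 0.0745] 0 [ 0.37638246  0.76275326  0.18205652  2.03540531 -0.35080218  0.37256748
 -0.73361748]
[0.4
[... 222 characters left out ...]
0.55829741]
[0.6, -0.37, 0.0745] 3.141592653589793 [ 0.60082083  0.95257371 -0.15186728  1.42578921  0.17682954  0.77656333
  1.95636052]
[np.float64(0.5373591367638606), np.float64(0.1628878189432258), 0.13] 0 [-0.66695294  0.77125484  0.54304549  1.86580378 -0.61255929  0.67700022
 -1.32818698]
[np.float64(0.5373591367638606), np.float64(0.1628878189432258), 0.13] 3.141592653589793 [-0.2724264   0.70708928 -0.09551404  1.85298479  0.11214672  0.5866757
  1.13214743]
[0.5, 0.376, 0.1] 0 [-0.99503192  0.89030747  0.55363892  1.69020828 -0.64259483  0.750425
 -1.69398886]
[0.5, 0.376, 0.1] 3.141592653589793 [-0.62452641  0.82092595 -0.09327607  1.6772514   0.11306208  0.64866931
  0.79236134]
```

```bash
cat >> h.py <<'E'
PI=np.pi; MY=np.deg2rad(-0.9)   # mixer yaw
ex=np.array([np.cos(MY),np.sin(MY),0]); ey=np.array([-np.sin(MY),np.cos(MY),0])
def push(d,n,step=.004,flim=8,v=.06):
    "step along d until the opposing force exceeds flim"
    f0=arm.read_ft_force()
    for i in range(n):
        arm.line_to(np.array(arm.read_tool_pos())+np.array(d)*step,velocity=v)
        f=-np.dot(np.array(arm.read_ft_force())-f0,d)
        if f>flim: break
    return i+1,round(float(f),1),np.round(arm.read_tool_pos(),4)
E
python3 - <<'E'
from h import *
arm.move_gripper(0,effort=60)
B=np.array([.5375,.163,0])
arm.movep(B+ex*.042+[0,0,.2],q(PI+MY)); 
arm.line_to(B+ex*.042+[0,0,.128],velocity=.2)
p=np.array(arm.read_tool_pos());print(p,arm.read_ft_force())
arm.line_to(p-ex*.062,velocity=.12); print(arm.read_tool_pos(),arm.read_ft_force())
print(push(-ex,8,.003,6))
arm.line_to(np.array(arm.read_tool_pos())+ex*.004)
im,h=hsv("top");h2=hsv("side")[1]
f=lambda h:[c for c,a,m in blobs(rng(h,(0,170,70),(5,255,255)),12)]
print(f(h),f(h2),arm.read_time())
E
```

```text
[0.5797012  0.1632669  0.12830448] [ 0.80447624 -0.27626534 -0.14526495]
[0.51862921 0.1645006  0.12917553] [-0.46705637 -0.14741535 -1.22083331]
(5, 7.8, array([0.5091, 0.1651, 0.1304]))
[] [array([387.9562982 ,  26.95115681]), array([383.87272727,   6.12727273]), array([399.57692308,  53.38461538]), array([407.07352941,  61.85294118]), array([425.17073171,  80.3902439 ]), array([444.67924528, 132.36949686]), array([432.65,  90.15]), array([437.,  97.]), array([439.2173913, 104.7826087]), array([442.35714286, 114.42857143]), array([450.52173913, 125.82608696]), array([455.07692308, 130.61538462]), array([495.18113772, 203.30838323]), array([501.12121212, 186.33333333]), array([470.13186813, 208.6043956 ]), array([455.46153846, 212.53846154]), array([207.25301205, 222.85542169]), array([399.5505618 , 308.24719101]), array([489.34394904, 346.63694268])] 5.725
```

```bash
python3 - <<'E'
from h import *
print(plane("side",(193,211.6),.075),plane("side",(207.25,222.9),.075))
arm.line_to(np.array(arm.read_tool_pos())+[0,0,.06],velocity=.2)
arm.movep([.55,.09,.25],q(PI+MY))
h=hsv("top")[1];h2=hsv("side")[1]
for n,h in(("top",h),("side",h2)):
  for c,a,m in blobs(rng(h,(0,170,70),(5,255,255)),12):
    if c[0]<260 and c[1]>150: print(n,c,a,plane(n,c,.075))
E
```

```text
[0.54206781 0.1611025  0.075     ] [0.48711536 0.16479802 0.075     ]
side [207.40963855 223.02409639] 83 [0.48652637 0.16483228 0.075     ]
```

```bash
python3 - <<'E'
from h import *
H=np.array([.5745,.0135,0])
arm.move_gripper(.7,effort=60)
arm.movep(H+[0,0,.2],q(PI+MY)); arm.line_to(H+[0,0,.114],velocity=.15)
arm.move_gripper(0,effort=60); print(arm.read_opening(),arm.read_tool_pos(),arm.read_ft_force())
p=np.array(arm.read_tool_pos())
arm.line_to(p-ex*.125,velocity=.12); print(arm.read_tool_pos(),arm.read_ft_force())
print(push(-ex,10,.003,13))
arm.move_gripper(.7); p=np.array(arm.read_tool_pos());print(p)
arm.line_to(p+[0,0,.13],velocity=.2)
arm.movep([.45,.2,.35],q(PI+MY))
for n in("top","side"):
    im=snapshot(n);cv2.imwrite(f"pics/raw_{n}1.png",im);cv2.imwrite(f"pics/{n}1.png",cv2.resize(im[130:270,150:400],(800,448),interpolation=cv2.INTER_CUBIC))
print(arm.read_time())
E
```

```text
0.215168583450881 [0.57501765 0.01208415 0.1152532 ] [-1.96700675 -3.04463969  4.91010668]
[0.45014138 0.01393052 0.11524857] [-0.26268142 -2.29934221 -0.80987038]
(10, 8.9, array([0.4396, 0.0141, 0.1153]))
[0.43606718 0.01433292 0.11535042]
14.925
```

View pics/top1.png

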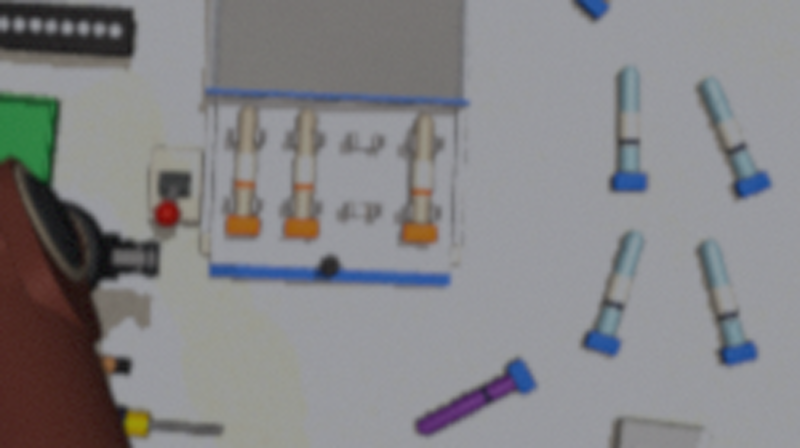

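View pics/side1.png

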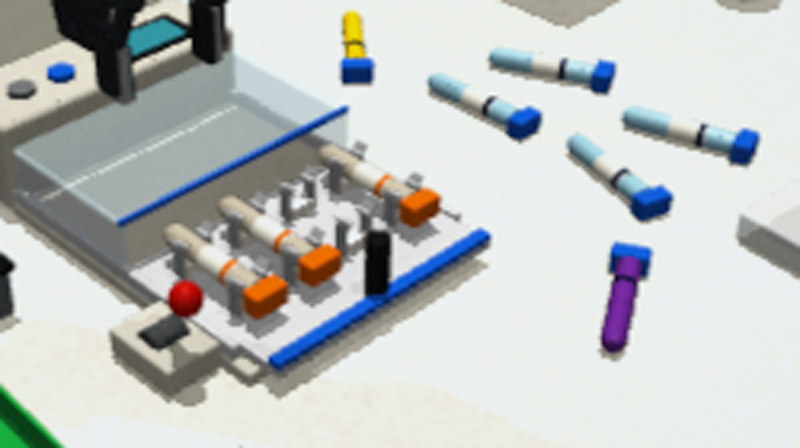

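The top crop shows the tray out, orange caps at (243,226), (301,228) and (420,232) in the crop, an empty third place, and the ball tipped towards the robot. The side crop shows the tubes upright in their clips.

```bash
cat >> h.py <<'E'
HO=np.array([.4395,.0138,0]); CL=HO+ex*.085
def clip(i): return CL+ey*[None,.0825,.0275,-.0275,-.0825][i]
def fresh():
    h=hsv("top")[1]; m=rng(h,(85,40,50),(125,255,255)); m[:,:305]=0;m[:,420:]=0;m[:115]=0;m[280:]=0
    caps=[c for c,a,_ in blobs(rng(h,(100,150,60),(125,255,255)),20) if 305<c[0]<420 and 115<c[1]<280]
    out=[]
    for c,a,mm in blobs(cv2.morphologyEx(m.astype(np.uint8),cv2.MORPH_CLOSE,np.ones((9,9))),150):
        X=np.array([plane("top",p[::-1],.013)[:2] for p in np.argwhere(mm)])
        cp=min((plane("top",k,.013)[:2] for k in caps),key=lambda k:np.linalg.norm(k-X.mean(0)))
        vx,vy,x0,y0=cv2.fitLine(X.astype(np.float32),cv2.DIST_HUBER,0,.001,.001).ravel();d=np.array([vx,vy])
        if d@(X.mean(0)-cp)<0:d=-d
        s=(X-cp)@d; o=(X-cp)@np.array([-d[1],d[0]])
        mid=cp+d*(s.min()+s.max())/2
        out.append((mid,np.arctan2(d[1],d[0]),cp+d*.051,s.max()-s.min(),o.max()-o.min()))
    return out
E
python3 - <<'E'
from h import *
np.set_printoptions(precision=4,suppress=True)
for n in("top","side"):
    im=cv2.imread(f"pics/raw_{n}1.png");h=cv2.cvtColor(im,cv2.COLOR_BGR2HSV)
    for c,a,m in blobs(rng(h,(5,150,60),(18,255,255)),15):
        if 150<c[0]<310 and 150<c[1]<230:
            w=plane(n,c,.047)[:3]-CL; print(n,c,a,"clip frame",w@ex,w@ey)
for f in fresh(): print(f[0],np.degrees(f[1]),f[2],f[3:])
for i in(1,2,4): print(arm.ik(clip(i)+[0,0,.106],q(PI+MY)) is not None)
E
```

```text
top [225.5 200. ] 46 clip frame -0.047601900296429696 0.08218823066561852
top [243.7872 201.0213] 47 clip frame -0.04828965214821667 0.027622642750001772
top [280.4186 202.2326] 43 clip frame -0.04718487516643126 -0.08159504608750132
side [280.283  194.3302] 106 clip frame -0.049354851554168175 -0.07735607890963171
side [249.1885 212.3115] 122 clip frame -0.04945487170307467 0.03138659574465163
side [232.2721 222.0515] 136 clip frame -0.04938686029008583 0.08591228790626396
True
True
True
```

```bash
cat >> h.py <<'E'
DY=np.deg2rad(-4.1); DC=np.array([.510,.3704,0]); dx=np.array([np.cos(DY),np.sin(DY),0]); dy=np.array([-np.sin(DY),np.cos(DY),0])
def discard(i,off):
    C=clip(i); arm.move_gripper(.45,effort=70)
    arm.movep(C+[0,0,.17],q(PI+MY)); arm.line_to(C+[0,0,.106],velocity=.15)
    arm.move_gripper(0,effort=70); o1=arm.read_opening()
    arm.line_to(C+[0,0,.20],velocity=.15); o2=arm.read_opening(); print("clip",i,"openings",o1,o2)
    if o2<.15: return False
    D=DC+dy*off
    arm.movep(D+[0,0,.20],q(PI+DY)); o3=arm.read_opening(); arm.line_to(D+[0,0,.083],velocity=.2)
    arm.move_gripper(.38); print("placed",o3,arm.read_ft_force().round(1)); arm.line_to(D+[0,0,.17],velocity=.25); return True
E
sed -i 's/MORPH_CLOSE,np.ones((9,9))),150)/MORPH_CLOSE,np.ones((9,9),np.uint8)),90)/' h.py
python3 - <<'E'
from h import *
print(discard(1,.048)); print(arm.read_time())
for f in fresh(): print(f[0].round(4),np.degrees(f[1]).round(1),f[2].round(4),f[3:])
im=snapshot("side");cv2.imwrite("pics/s2.png",im)
E
```

```text
clip 1 openings 0.19813559727025887 0.20251527674072142
placed 0.20025068996584128 [-0.5 -1.2  0. ]
True
20.6333
[ 0.5421 -0.2701] 4.8 [ 0.5812 -0.2669] (np.float64(0.04090150931442182), np.float64(0.03454274442869258))
[ 0.5423 -0.3839] 28.7 [ 0.5759 -0.3655] (np.float64(0.04650966848854653), np.float64(0.036013148899916525))
[ 0.3878 -0.2508] -13.0 [ 0.426  -0.2596] (np.float64(0.04574226469010044), np.float64(0.036914171557767626))
[ 0.3785 -0.3742] 23.8 [ 0.4163 -0.3576] (np.float64(0.04440151438115704), np.float64(0.03703673416932077))
```

View pics/s2.png

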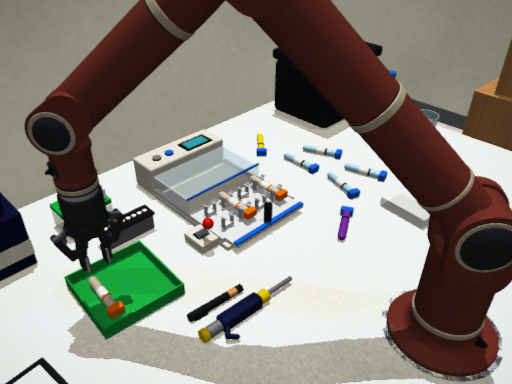

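The first used tube lies in the discard tray at about (105,298), and the other two are still clipped. I'll move those next.

```bash
sed -i 's/np.ones((9,9),np.uint8)),90)/np.ones((15,15),np.uint8)),150)/' h.py
python3 - <<'E'
from h import *
print(discard(2,0.)); print(discard(4,-.048)); print(arm.read_time())
for f in fresh(): print(f[0].round(4),np.degrees(f[1]).round(1),f[2].round(4),f[3:])
a=snapshot("side");b=snapshot("top");cv2.imwrite("pics/raw_top3.png",b)
cv2.imwrite("pics/c3.png",np.vstack([cv2.resize(a[110:320,50:410],(480,280)),cv2.resize(b[110:290,60:420],(480,240))]))
E
```

```text
clip 2 openings 0.2044506482544594 0.20703951931158937
placed 0.1985951959915776 [ 0.7 -0.5 -0.4]
True
clip 4 openings 0.20197815996161686 0.20476818827194943
placed 0.20597872457251776 [ 0.2  0.8 -0.4]
True
33.3333
[ 0.5413 -0.2708] 1.7 [ 0.5814 -0.2696] (np.float64(0.19059696129483583), np.float64(0.033893484129403614))
[ 0.4159 -0.3645] 16.5 [ 0.4186 -0.3637] (np.float64(0.11944868510393852), np.float64(0.03657468982202166))
```

View pics/c3.png

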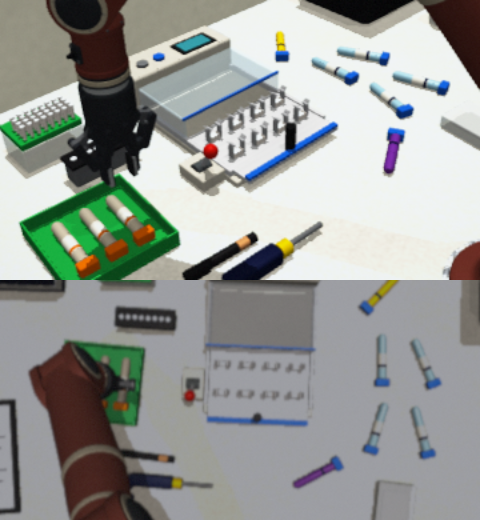

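All three used tubes lie in the discard tray and the clips are empty. The lever is still off and the four fresh tubes are untouched.

```bash
cat >> h.py <<'E'
def fresh(prt=True):
    h=hsv("top")[1]; ok=lambda c:300<c[0]<425 and 110<c[1]<285
    P=lambda m:np.array([plane("top",p[::-1],.013)[:2] for p in np.argwhere(m)])
    caps=[P(m) for c,a,m in blobs(rng(h,(100,120,60),(125,255,255)),20) if ok(c)]
    far=[P(m) for c,a,m in blobs(rng(h,(85,35,80),(112,119,255)),45) if ok(c)]
    out=[]
    for C in caps:
        k=(C.min(0)+C.max(0))/2; k=C.mean(0)
        F=min(far,key=lambda F:abs(np.linalg.norm(F.mean(0)-k)-.088)) if far else C
        D=np.linalg.norm(F.mean(0)-k)
        if abs(D-.088)>.012: continue
        d=(F.mean(0)-k)/D; s=(F-k)@d
        m1=k+d*.051; m2=k+d*(s.max()+.0015-.060)
        if prt: print("tube",((m1+m2)/2).round(4),"yaw",np.degrees(np.arctan2(d[1],d[0])).round(1),"D",D.round(4),"m2-m1",((m2-m1)@d).round(4),"ncap",len(C))
        out.append(((m1+m2)/2,np.arctan2(d[1],d[0])))
    return out
E
python3 -c "
from h import *
fresh()"
```

```text
tube [ 0.6566 -0.2534] yaw -155.2 D 0.0911 m2-m1 -0.0006 ncap 43
tube [ 0.5818 -0.2707] yaw 0.6 D 0.0885 m2-m1 -0.0011 ncap 45
tube [ 0.5768 -0.3689] yaw 23.8 D 0.0871 m2-m1 -0.0024 ncap 48
tube [ 0.425  -0.2622] yaw -16.4 D 0.0887 m2-m1 -0.0013 ncap 47
tube [ 0.4179 -0.3642] yaw 16.3 D 0.0883 m2-m1 -0.0016 ncap 48
tube [ 0.3683 -0.2171] yaw -60.4 D 0.0944 m2-m1 0.0039 ncap 48
```

```bash
cat >> h.py <<'E'
_f=fresh
def fresh(): return [t for t in _f(False) if abs(t[1])<1.0 and not(np.linalg.norm(t[0]-[.3683,-.2171])<.01)]
def place(t,i):
    p=np.r_[t[0],0]; C=clip(i); arm.move_gripper(.55,effort=90)
    arm.movep(p+[0,0,.17],q(PI+t[1])); arm.line_to(p+[0,0,.0745],velocity=.15)
    f=arm.read_ft_force(); arm.move_gripper(0,effort=90); o1=arm.read_opening(); z=arm.read_tool_pos()[2]
    arm.line_to(p+[0,0,.20],velocity=.2); o2=arm.read_opening(); print("pick",f.round(1),o1,o2,"z",z)
    if o2<.15: return False
    arm.movep(C+[0,0,.20],q(PI+MY)); o3=arm.read_opening()
    arm.line_to(C+[0,0,.135],velocity=.2); f0=arm.read_ft_force()
    arm.line_to(C+[0,0,z+.034+.001],velocity=.05); f=arm.read_ft_force()-f0; print("press",o3,f.round(1),arm.read_tool_pos().round(4))
    r=push([0,0,-1],3,.0015,18,.03); print(r,"op",arm.read_opening())
    arm.move_gripper(.45); arm.line_to(C+[0,0,.19],velocity=.25); return True
E
python3 - <<'E'
from h import *
T=fresh();print(T)
t=min(T,key=lambda t:np.linalg.norm(t[0]-[.5818,-.2707]))
print(place(t,4),arm.read_time())
arm.movep([.45,.2,.3],q(PI+MY)); print(len(fresh()))
for n in("top","side"):
    im=snapshot(n);cv2.imwrite(f"pics/raw_{n}4.png",im)
im=np.vstack([cv2.resize(cv2.imread("pics/raw_side4.png")[140:240,150:350],(800,400),interpolation=cv2.INTER_CUBIC)])
cv2.imwrite("pics/c4.png",im)
E
```

```text
[(array([ 0.58177848, -0.27036745]), np.float64(0.017607361929173698)), (array([ 0.57676569, -0.36891685]), np.float64(0.41971709773625543)), (array([ 0.42498724, -0.26208464]), np.float64(-0.2840009459107438)), (array([ 0.41786396, -0.36416436]), np.float64(0.28497998268627955))]
pick [-0.3 -0.2  0.6] 0.19591651980211156 0.19661725014648088 z 0.07620751494185256
press 0.1934550059712253 [ 3.   0.2 -3.9] [ 0.5244 -0.0698  0.1112]
(3, 15.5, array([ 0.5245, -0.0699,  0.11  ])) op 0.19794696470687642
True 41.4583
3
```

View pics/c4.png

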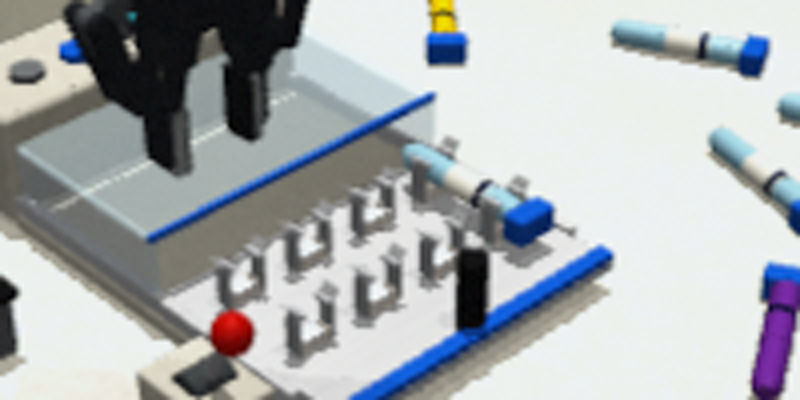

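The fresh tube sits in clip 4 below the finger tops, cap towards the handle at about (527,222), and it looks seated. On to the others.

```bash
python3 - <<'E'
from h import *
for i in(3,2,1):
    T=fresh()
    if not T: print("none seen"); break
    t=min(T,key=lambda t:np.linalg.norm(t[0]-[.58,-.36])); print(i,len(T),t[0].round(4),np.degrees(t[1]).round(1))
    ok=place(t,i); print(ok,arm.read_time())
    if not ok: break
    arm.movep([.45,.2,.3],q(PI+MY))
for n in("top","side"):
    im=snapshot(n);cv2.imwrite(f"pics/raw_{n}5.png",im); h=cv2.cvtColor(im,cv2.COLOR_BGR2HSV)
    for c,a,m in blobs(rng(h,(100,150,60),(125,255,255)),15):
        if 210<c[0]<310 and 170<c[1]<235: w=plane(n,c,.047)-CL; print(n,c.round(1),a,(w@ex).round(4),(w@ey).round(4))
a,b=[cv2.imread(f"pics/raw_{n}5.png") for n in("side","top")]
cv2.imwrite("pics/c5.png",np.vstack([cv2.resize(a[140:240,150:350],(600,300),interpolation=cv2.INTER_CUBIC),cv2.resize(b[130:230,190:390],(600,300),interpolation=cv2.INTER_CUBIC)]))
E
```

```text
3 3 [ 0.5769 -0.3688] 24.0
pick [-0.5  0.2 -0.1] 0.1963918799046099 0.18916025481856694 z 0.07633655781298199
press 0.19651352057187324 [ 3.4 -0.5 -4.5] [ 0.5252 -0.0149  0.1113]
(3, 16.4, array([ 0.5253, -0.0148,  0.1101])) op 0.1947171421458504
True 51.1417
2 2 [ 0.4185 -0.364 ] 16.3
pick [ 0.5 -0.6  1.2] 0.1882939755359701 0.19401573085490137 z 0.07595669704083777
press 0.19275242923343572 [ 2.8  0.3 -4.4] [0.526  0.0401 0.111 ]
(3, 15.8, array([0.5261, 0.0401, 0.1098])) op 0.19419665594231303
True 60.675
1 1 [ 0.425  -0.2621] -16.3
pick [-0.4  0.   0.4] 0.19628762976765984 0.19977057715591084 z 0.07580743201732536
press 0.1940043756987983 [ 2.7 -0.5 -3.8] [0.5267 0.0951 0.1107]
(3, 15.6, array([0.5268, 0.0951, 0.1097])) op 0.19201713462094155
True 69.5667
top [225.3 201. ] 44 -0.0506 0.0827
top [244.1 201.6] 37 -0.0499 0.0268
top [262.  202.2] 41 -0.0494 -0.0267
top [280.6 203.5] 38 -0.0509 -0.0821
top [233.3 214.8] 72 -0.0907 0.057
top [271.6 216.4] 74 -0.0904 -0.057
side [222.7 181.3] 148 0.0962 -0.0114
side [281.4 195. ] 106 -0.0532 -0.0773
side [265.3 202.1] 74 -0.0466 -0.0263
side [267.3 223.5] 376 -0.1096 0.0307
side [250.  212.7] 123 -0.0521 0.0312
side [233.2 222.6] 130 -0.0524 0.0858
```

View pics/c5.png

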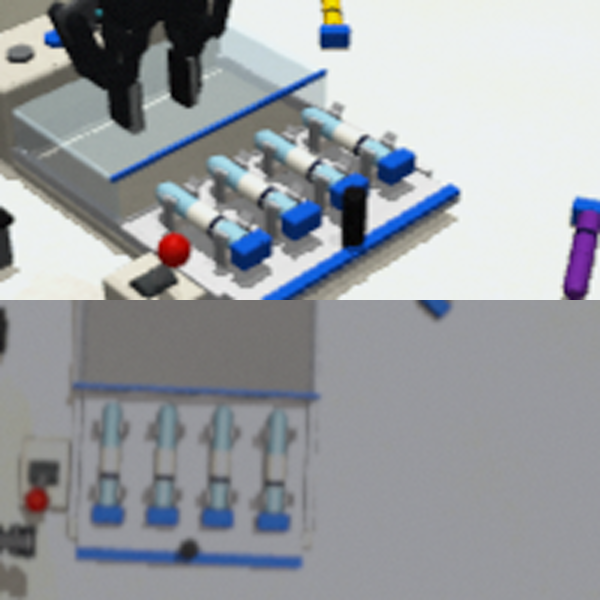

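All four fresh tubes sit level in their clips with caps towards the handle. The cap positions match those of the used tubes to within 3–4 mm along the tube and 1 mm across. Next I push the tray home and switch on.

```bash
python3 - <<'E'
from h import *
arm.move_gripper(.7,effort=60)
arm.movep(HO+[0,0,.2],q(PI+MY)); arm.line_to(HO+[0,0,.115],velocity=.15)
arm.move_gripper(0,effort=60); p=np.array(arm.read_tool_pos()); print(p,arm.read_opening())
arm.line_to(p+ex*.127,velocity=.12); print(arm.read_tool_pos(),arm.read_ft_force().round(1))
print(push(ex,12,.003,14))
print(arm.read_ft_force().round(1)); arm.move_gripper(.7); p=np.array(arm.read_tool_pos()); print(p)
arm.line_to(p+[0,0,.10],velocity=.2)
arm.movep([.45,.3,.3],q(PI+MY)); print(arm.read_time())
h=hsv("top")[1]
for c,a,m in blobs(rng(h,(0,0,0),(180,255,70)),8):
    if 225<c[0]<285 and 150<c[1]<185: print(c,a,"was 254.35,167.13")
c=[c for c,a,m in blobs(rng(hsv("side")[1],(0,170,70),(5,255,255)),12) if c[0]<260 and 180<c[1]<250]; print("ball",c,[plane("side",k,.075) for k in c])
im=snapshot("side");cv2.imwrite("pics/c6.png",cv2.resize(im[110:310,60:360],(750,500),interpolation=cv2.INTER_CUBIC))
E
```

```text
[0.43988435 0.01401642 0.11585481] 0.2179676231606892
[0.56657155 0.01204248 0.11596676] [-2.   0.1  1.5]
(12, 7.4, array([0.5754, 0.0119, 0.1159]))
[-9.3  0.2 10.6]
[0.57897317 0.01179231 0.1158733 ]
79.325
[254.34615385 167.19230769] 26 was 254.35,167.13
ball [array([207.38095238, 222.75      ])] [array([0.48732034, 0.16423958, 0.075     ])]
```

View pics/c6.png

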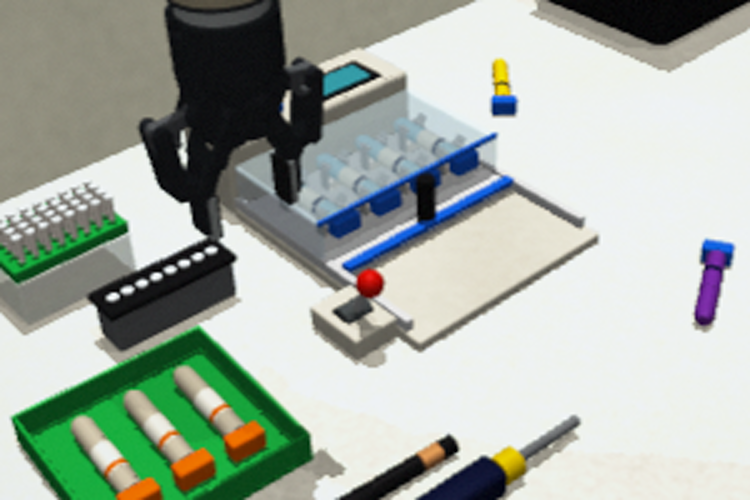

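The tray is home with all the tubes under the hood, and its handle is back at its starting pixel. The three used tubes are in the discard tray. Next is the lever.

```bash
python3 - <<'E'
from h import *
arm.move_gripper(0,effort=60)
B=np.array([.487,.1642,0])
arm.movep(B-ex*.044+[0,0,.2],q(PI+MY)); arm.line_to(B-ex*.044+[0,0,.128],velocity=.2)
p=np.array(arm.read_tool_pos())
arm.line_to(p+ex*.064,velocity=.12); print(arm.read_tool_pos(),arm.read_ft_force().round(1))
print(push(ex,12,.003,9))
p=np.array(arm.read_tool_pos()); arm.line_to(p-ex*.012); arm.line_to(p-ex*.012+[0,0,.1],velocity=.2)
arm.movep([.40,.3,.3],q(PI+MY)); arm.pause(.5)
for n in("top","side"):
    h=hsv(n)[1]
    for c,a,m in blobs(rng(h,(0,170,70),(5,255,255)),12):
        if c[0]<260 and 170<c[1]<240: print(n,c,a,plane(n,c,.075),"side was .5421")
    for c,a,m in blobs(rng(h,(0,0,0),(180,255,70)),8):
        if n=="top" and 225<c[0]<285 and 150<c[1]<185: print(c)
im=snapshot("side");cv2.imwrite("pics/c7.png",cv2.resize(im[110:310,60:360],(750,500),interpolation=cv2.INTER_CUBIC));print(arm.read_time())
E
```

```text
[0.50760753 0.16552738 0.12909025] [-1.   0.2  0.8]
(12, 6.7, array([0.5198, 0.1655, 0.1283]))
top [202.6        176.83333333] 30 [0.54358178 0.16250404 0.075     ] side was .5421
[254.25925926 167.22222222]
side [191.36708861 211.49367089] 79 [0.54502934 0.1635372  0.075     ] side was .5421
87.3
```

View pics/c7.png

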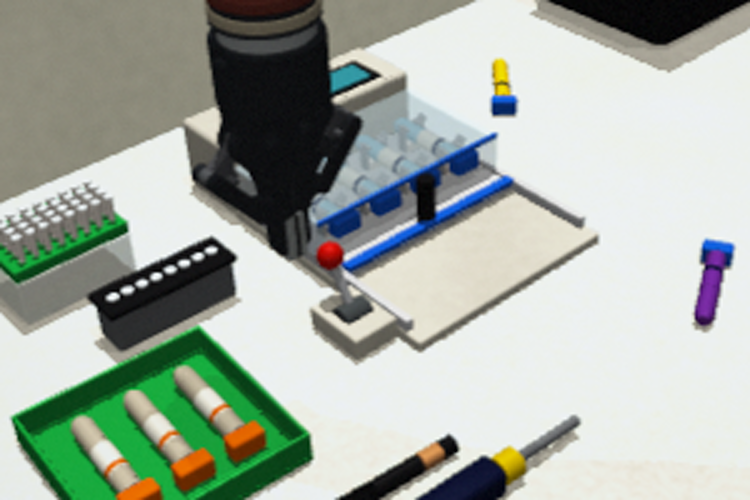

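The ball is at (330,255), past its starting spot and leaning away from the robot. The tray is home and the gripper is clear of everything, so I'm handing in.

```bash
python3 -c "
from station import ticket
print(ticket.finish_job())"
```

```text
the job is handed in; nothing more can be done
None
```

I handed the job in at 87 s of robot time, but the hand-in call gave no verdict: in the last pictures the four fresh tubes are in the clips, the three used ones lie in the discard tray, the mixer tray is home and the lever is fully on.

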